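# Stow the tape rolls in the bolted bay of the supply chest

### The arm

A 7-joint arm with a two-finger parallel gripper is mounted at the origin on a cart in front of the work surface, level with it; the furniture and walls round the work are solid. World frame = base frame: x ahead of the robot, y to its left, z up, the work surface at z = 0. Lengths are in mm, angles in rad, forces in N, time in s.
With the tool pointing down it reaches from about 400 to 900 mm from the base axis. Payload 5.6 kg.
Tool frame: the origin (TCP) lies midway between the tips of the shut fingers; the grasp point (between the pads) lies 19 mm behind it; z points along the fingers, y is the line along which they close (so a half turn about z gives the same grasp; the last joint's range is limited). The gripper opens to 92 mm and grips with 3 to 60 N. Pads are 20 mm wide; open, the fingers measure 128 mm over their backs; the gripper's body (75 mm by 189 mm) begins 69 mm behind the grasp point.
Start: joints at [1.218, 0.468, -0.012, 1.603, 0.006, 1.071, -0.056], TCP at [198.122, -619.078, 193.792] pointing down, gripper open.
Joint ranges: [-2.53, 2.53], [-0.31, 2.02], [-1.57, 1.55], [0.28, 2.44], [-1.29, 4.43], [0.15, 1.84], [-2.92, 2.92]. Speed limits (rad/s): [2.57, 2.57, 3.14, 3.14, 3.14, 3.14, 3.14].

### API

Orientations are given as a rotation vector (axis times angle).
In Python, from cell import robot, grip, kin, viewer gives the robot as it stands. Calls block until the motion is done:
- robot.movep(position, orientation): joint-space move of the TCP to a pose.
- robot.servo_line(position, feed=150, rotation=None): straight line of the TCP; rotation=None keeps the orientation; feed is the mean speed in mm/s.
- robot.goto_joints(angles): joint-space move.
- grip(opening, newtons=None): opening from 0.0 (shut) to 1.0 (fully open); newtons is the grip in N (None keeps the last); returns when the fingers have stopped.
- robot.hold(seconds).
- kin.ik(position, orientation): joint angles nearest the present ones, or None.
- robot.observe(): the state.
- viewer.read_camera(name): name is "side" or "top"; returns the picture (400x640x3 uint8, red, green, blue); there is no depth.
- viewer.camera_info(name): a dict with "camera_matrix" (3x3 intrinsics, pixels), "R" (3x3) and "t" (3): a world point X has camera coordinates R X + t. Camera axes: x right, y down, z forward; pixel columns grow to the right and rows downward; lengths in mm; the calibration is good to about 2 mm. A picture is of the moment at which its call begins. camera_info takes no time and is no camera call.
A pose or a line that the arm cannot do raises robot.IKError and nothing moves.
- robot.job_done(): hands the job in; it is judged then, once.
Trained networks look in the newest picture that a camera, given by its name, has taken for a name from the list of things; names that differ only in an ending like _2 or _b are one class to them, and where a whole thing is asked for, a point or a joint stands for the part that bears it (a point fixed in the world has none). Each returns a list of dicts, best first, with "confidence" (0 to 1); they miss things now and then, are a little off and sometimes report something else, mostly with a low value. They report only what shows in the picture. A call takes as long as a camera call. They do not tell look-alikes from the thing itself.
- viewer.silhouettes(name, camera): "mask" (400x640 bool, what is visible of it).
- viewer.pinpoint(name, camera): "at" ([x, y, z] in mm, in the coordinates of the camera as it stood for that picture, good to about 4 mm: a listed point, or the origin of a listed thing).
The state is a dict: "t": time; "joints": joint angles; "joint_velocities": joint speeds; "joint_torque": joint torques, N m; "tcp_pos": TCP position; "tcp_rot": TCP orientation; "contact_force": force on the tool from outside, world axes, zero at the start; "wrist_torque": the same for the moment, N m; "grip_width": opening from 0.0 (shut) to 1.0 (fully open); "grip_force": force on a finger pad.
Only numpy, scipy, OpenCV 4.12 (cv2) and the standard library are available. Lean on these libraries where they do the work, as an engineer would, in place of code of your own. Each camera call takes 0.05 s, during which the arm holds its last target. There are 200 camera calls.

### The job

Stow the tape rolls for the drive: pull back the bolt on the near leaf of the supply chest, fold that leaf up until it stands upright, and put every tape roll from the worktop into the bay beneath it, down inside so that the leaf can shut. Then fold the near leaf flat shut and push its bolt fully home again, and only after that fold the far leaf, which laps over it, flat shut; leave the loose packet and the gauze pad on the worktop where they are.

Things in the scene. Friction and masses are not known exactly. Their poses are not given: they have to be found in the camera images.
- chest: White two-bay chest fixed to the worktop, 200 (x) x 260 (y) x 74 mm high without its leaves; origin at the centre of its underside, x towards its hinge side (left of the robot), y towards the near bay and the robot, z up. Walls and floor 6 mm. Near bay inside: x -94 to +94, y -8 to +124, floor z 6, rim z 74 mm. The far bay (y -124 to -14) already holds gauze and needle packets.
- bay (a point): Centre of the near bay's floor (chest x 0, y +58, z +6 mm). A steel staple stands before the chest's free side (opposite the hinges) at chest y +108 mm (bridge from z 98 to 103 mm) and catches the tip of the bolt.
- passive_leaf (a joint): Angle of the near leaf of the top (196 x 140 x 8 mm), hinged along the chest's left rim (axis along chest +y): 0 flat shut, grows as its free edge is folded up and back, 1.57 upright, stop at 1.75 rad. Stiff friction hinge (0.4 N m): it stays at any angle. It cannot be raised while the bolt is shot.
- passive_leaf_handle (a point): Middle of the near leaf's bar handle: round bar 9 mm thick, 66 mm long along chest y, 42 mm off the leaf's top face, 178 mm from the hinge line along the leaf and 46 mm off the leaf's mid-plane. The leaf's free edge is 20 mm beyond it. The bar can turn between fingers that pinch it across.
- passive_leaf_hinge (a point): Point of the near leaf's hinge line abreast of its handle (chest x +100, z +79 mm).
- bolt (a joint): Travel of the bolt on the near leaf's top face: 0 shot fully home under the staple, 0.028 m fully withdrawn; it slides along the leaf towards the hinge (chest +x when shut) and stays where it is left (friction about 2 N). It clears the staple beyond 0.024 m, which is also needed to shut the leaf.
- bolt_knob (a point): Centre of the bolt's upright black knob (diameter 16 mm, 24 mm tall), 37 mm above the leaf's top face and 26 mm above its rod's top; the rod, 10 mm thick, runs along the leaf's x under it.
- active_leaf (a joint): Angle of the far leaf (196 x 118 x 8 mm, same hinge line, same stiff hinge and same sense): 0 flat shut, starts standing open near upright, stop at 1.75 rad. A thin strip along its inner edge laps 8 mm over the near leaf, so it is shut last.
- active_leaf_handle (a point): Middle of the far leaf's bar handle, same shape and same offsets from its hinge line as the near one (178 mm along the leaf, 46 mm off its mid-plane).
- active_leaf_hinge (a point): Point of the far leaf's hinge line abreast of its handle.
- roll_1_mid (a point): Centre (half-way up) of a roll of surgical tape, a plain cylinder 33 mm in diameter and 50 mm tall, about 30 g, its axis along z of this frame, standing on the worktop at the start; may be absent.
- roll_2_mid (a point): Centre (half-way up) of a roll of surgical tape, a plain cylinder 33 mm in diameter and 34 mm tall, about 30 g, its axis along z of this frame, standing on the worktop at the start; may be absent.
- roll_3_mid (a point): Centre (half-way up) of a roll of surgical tape, a plain cylinder 33 mm in diameter and 60 mm tall, about 30 g, its axis along z of this frame, standing on the worktop at the start; may be absent.
- roll_4_mid (a point): Centre (half-way up) of a roll of surgical tape, a plain cylinder 33 mm in diameter and 50 mm tall, about 30 g, its axis along z of this frame, standing on the worktop at the start; may be absent.
- roll_5_mid (a point): Centre (half-way up) of a roll of surgical tape, a plain cylinder 33 mm in diameter and 60 mm tall, about 30 g, its axis along z of this frame, standing on the worktop at the start; may be absent.
- packet: Blister packet lying on the worktop beyond the rolls, 30 x 86 x 9 mm, origin at the centre of its underside; bystander, to be left alone.
- pad: Folded gauze pad lying on the worktop beyond the rolls, 37 x 57 x 10 mm, origin at the centre of its underside; bystander, to be left alone.
There are look-alikes about, which are no part of the job. What is shaped like the part that bears roll_1_mid but green or purple is not meant. What is shaped like the part that bears roll_5_mid but purple is not meant.

How it is judged:
By the outcome, as a careful person would: the job done as asked, in the order asked, and still so for the second after the job is handed in, with the robot touching nothing.
Of roll_1, roll_2, roll_3, roll_4, roll_5 only 2 to 4 are there at a start; the rules pass over those that are not, and their reading is None.
At some moment in a run one of roll_1, roll_2, roll_3, roll_4, roll_5 may be knocked a few centimetres aside while the robot is not near it.
Once in a run the grip may slacken for a moment while it holds something.
It also fails if it takes over 210 s, if anything falls off the work surface, if the arm or the gripper's body presses on something with over 40 N, if the wrist force passes 120 N, or if a joint passes its speed limit or range.

## Working session

There is one attempt and no reset: what is moved stays moved. The work goes in short steps, each a Python script; the robot and the scene stay as the last script left them, time stands still between calls to the robot, and variables do not carry over. Pictures are saved under pics/ and viewed, at most 14 in all, crops included, and the job is handed in when it is done.

```bash
ls; mkdir -p pics; python3 - <<'E'
from cell import robot,grip,kin,viewer
import cv2,numpy as np
for c in("top","side"):
    im=viewer.read_camera(c); cv2.imwrite(f"pics/{c}0.png",im[:,:,::-1])
    i=viewer.camera_info(c);R=np.array(i["R"]);t=np.array(i["t"]);print(c,"campos",(-R.T@t).round(),"fwd",R[2].round(2),np.array(i["camera_matrix"]).round()[0])
    for n in("chest","bay","passive_leaf_handle","passive_leaf_hinge","bolt_knob","active_leaf_handle","active_leaf_hinge","roll_1_mid","roll_2_mid","roll_3_mid","packet","pad"):
        for d in viewer.pinpoint(n,c)[:9]:
            X=np.array(d["at"]);W=R.T@(X-t);p=np.array(i["camera_matrix"])@X
            print(n,round(d["confidence"],2),W.round().tolist(),(p[:2]/p[2]).round().tolist(),[k for k in d if k not in("at","confidence")])
s=robot.observe();print(s)
E
```

```text
pics
top campos [ 360.  -48. 1230.] fwd [ 0.13  0.   -0.99] [502.   0. 324.]
chest 0.62 [543.0, 128.0, 1.0] [254.0, 191.0] []
passive_leaf_handle 0.6 [493.0, 59.0, 127.0] [276.0, 205.0] []
passive_leaf_hinge 0.83 [516.0, 236.0, 78.0] [202.0, 196.0] []
active_leaf_handle 0.59 [639.0, 279.0, 252.0] [164.0, 122.0] []
active_leaf_hinge 0.65 [628.0, 219.0, 80.0] [212.0, 148.0] []
roll_1_mid 0.62 [379.0, -354.0, 28.0] [452.0, 262.0] []
roll_1_mid 0.54 [493.0, 58.0, 125.0] [277.0, 205.0] []
roll_1_mid 0.52 [458.0, -378.0, 24.0] [461.0, 229.0] []
roll_1_mid 0.45 [442.0, -299.0, 24.0] [429.0, 235.0] []
roll_3_mid 0.69 [444.0, -301.0, 26.0] [430.0, 234.0] []
roll_3_mid 0.62 [517.0, 234.0, 77.0] [204.0, 196.0] []
packet 0.83 [645.0, -131.0, 1.0] [359.0, 153.0] []
pad 0.61 [651.0, -305.0, -4.0] [429.0, 153.0] []
pad 0.55 [443.0, -302.0, 23.0] [430.0, 235.0] []
side campos [209. 714. 638.] fwd [ 0.31 -0.79 -0.53] [437.   0. 325.]
chest 0.75 [540.0, 127.0, 0.0] [279.0, 289.0] []
passive_leaf_handle 0.58 [487.0, 54.0, 125.0] [316.0, 227.0] []
passive_leaf_hinge 0.88 [516.0, 239.0, 82.0] [260.0, 300
[... 707 characters left out ...]
ray([ 1.21800886,  0.46748213, -0.01162551,  1.60270531,  0.00601849,
        1.07138754, -0.05627445]), 'joint_velocities': array([-0.00126662, -0.00041239,  0.00131505,  0.00094516, -0.0011348 ,
       -0.00050094,  0.00062144]), 'joint_torque': array([-5.09939928e-04, -5.20415783e+01, -1.28450885e-02, -2.44056416e+01,
       -5.66936180e-02,  1.12548616e-02,  2.52863714e-05]), 'tcp_pos': array([ 198.12758452, -619.07919281,  193.80178044]), 'tcp_rot': array([ 3.10392488e+00,  4.84638248e-01, -5.14910543e-05]), 'contact_force': array([ 0.27665675, -0.94174582,  0.42965399]), 'wrist_torque': array([ 0.04762381,  0.01485804, -0.01859564]), 'grip_force': 0.0, 'grip_width': 1.0001698502824408}
```

View images.

View pics/top0.png

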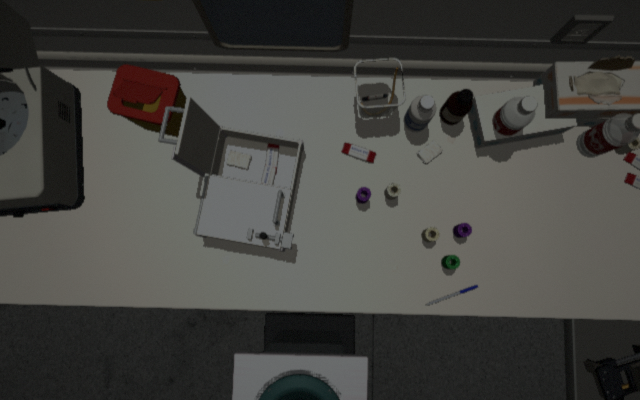

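View pics/side0.png

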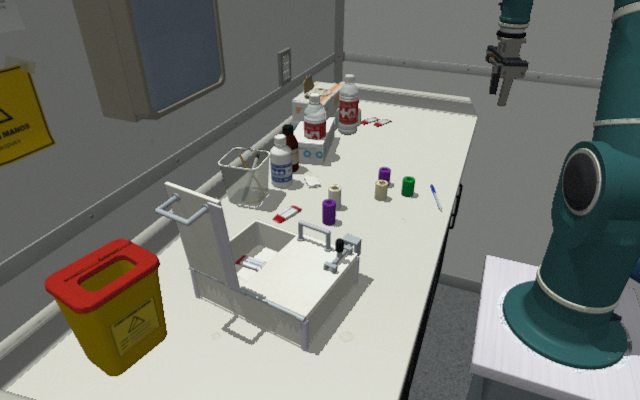

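```bash
cat > h.py <<'E'
from cell import robot,grip,kin,viewer
import cv2,numpy as np
from scipy.spatial.transform import Rotation as Ro
def proj(c,W):
    i=viewer.camera_info(c);K=np.array(i["camera_matrix"]);X=np.array(i["R"])@np.array(W,float)+np.array(i["t"]);p=K@X;return p[:2]/p[2]
def unproj(c,uv,z):
    i=viewer.camera_info(c);K=np.array(i["camera_matrix"]);R=np.array(i["R"]);C=-R.T@np.array(i["t"])
    d=R.T@np.linalg.solve(K,[uv[0],uv[1],1]);return C+d*(z-C[2])/d[2]
def pin(n,c):
    i=viewer.camera_info(c);R=np.array(i["R"]);t=np.array(i["t"])
    return [(round(d["confidence"],2),R.T@(np.array(d["at"])-t)) for d in viewer.pinpoint(n,c)]
def snap(c,f,box=None,k=1,draw=()):
    im=np.ascontiguousarray(viewer.read_camera(c)[:,:,::-1]);x0,y0,x1,y1=box or (0,0,640,400)
    im=cv2.resize(im[y0:y1,x0:x1],None,fx=k,fy=k,interpolation=cv2.INTER_CUBIC)
    im=cv2.convertScaleAbs(im,alpha=1.4 if c=="top" else 1)
    for a,b in draw:
        q=[tuple(int(v) for v in (proj(c,w)-[x0,y0]+.5)*k) for w in(a,b)];cv2.line(im,*q,(0,0,255),1)
    cv2.imwrite("pics/"+f,im);return im
E
python3 - <<'E'
from h import *
a=snap("top","a.png",(335,165,485,285),4)
b=snap("side","b.png",(270,155,430,235),4)
b=cv2.resize(b,None,fx=.8,fy=.8);a=cv2.resize(a,None,fx=.8,fy=.8)
m=np.zeros((a.shape[0]+b.shape[0],max(a.shape[1],b.shape[1]),3),np.uint8);m[:a.shape[0],:a.shape[1]]=a;m[a.shape[0]:,:b.shape[1]]=b
print(m.shape);cv2.imwrite("pics/ab.png",m)
for k in(1,2,3,4,5):
  for c in("top","side"):
    print(k,c,[(p,w.round().tolist()) for p,w in pin(f"roll_{k}_mid",c)])
E
```

```text
(640, 512, 3)
1 top [(0.76, [379.0, -349.0, 26.0]), (0.75, [455.0, -376.0, 23.0]), (0.64, [444.0, -298.0, 26.0])]
1 side [(0.76, [379.0, -351.0, 25.0]), (0.62, [455.0, -378.0, 28.0]), (0.6, [442.0, -303.0, 21.0])]
2 top []
2 side []
3 top []
3 side [(0.65, [489.0, 55.0, 123.0]), (0.5, [649.0, -303.0, 2.0])]
4 top []
4 side [(0.63, [489.0, 56.0, 123.0])]
5 top [(0.68, [532.0, -137.0, 34.0]), (0.55, [546.0, -205.0, 26.0])]
5 side [(0.68, [532.0, -138.0, 28.0]), (0.63, [548.0, -210.0, 30.0])]
```

View pics/ab.png

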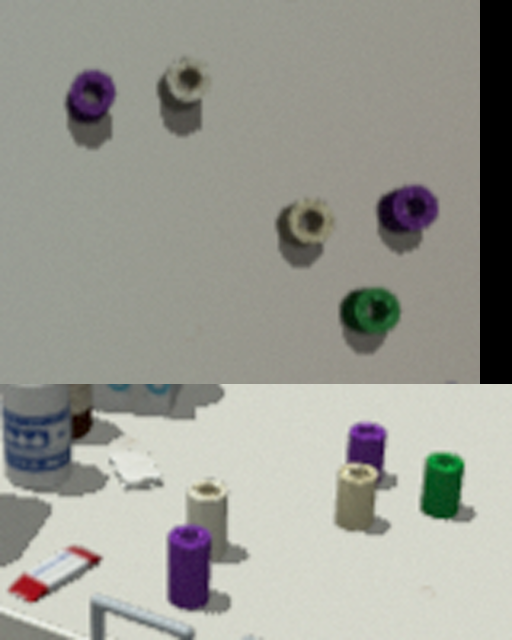

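Candidates (top view): cream (431,234) is roll_1, 50 mm, and cream (393,190) is roll_5, 60 mm. The purple ones at (363,195) and (462,230) and the green one at (451,262) are look-alikes. The close crop confirms the two cream ones are the job. Next I'll fit the chest pose.

```bash
cat >> h.py <<'E'
import json,os
if os.path.exists("chest.json"): CX,CY,YAW=json.load(open("chest.json"))
def ch(x,y,z,p=None):
    cx,cy,a=p if p is not None else (CX,CY,YAW);c,s=np.cos(a),np.sin(a)
    return np.array([cx+c*x-s*y,cy+s*x+c*y,z])
E
python3 - <<'E'
from h import *
from scipy.optimize import least_squares
obs=[]
L=dict(chest=(0,0),passive_leaf_hinge=(100,None),passive_leaf_handle=(-78,None),bolt_knob=(None,108),active_leaf_hinge=(100,None))
for _ in range(2):
  for c in("top","side"):
    viewer.read_camera(c)
    for n in L:
      r=pin(n,c)
      if r and r[0][0]>.55: obs.append((n,r[0][1]))
def f(q):
  p=q[:3];r=[]
  P=dict(chest=(0,0),passive_leaf_hinge=(100,q[3]),passive_leaf_handle=(-78,q[3]),bolt_knob=(q[4],108),active_leaf_hinge=(100,q[5]))
  for n,w in obs: r+=list((ch(*P[n],0,p)-w)[:2])
  return r
s=least_squares(f,[541,128,1.4,43,-63,-70],loss="soft_l1",f_scale=4)
print(s.x.round(3),[ (n,w.round().tolist()) for n,w in obs if n=="bolt_knob"],np.abs(s.fun).max())
json.dump(s.x[:3].tolist(),open("chest.json","w"))
p=s.x[:3];C=lambda *a:ch(*a,p)
d=[]
for z,rect in((0,[(-100,-130),(100,-130),(100,130),(-100,130)]),(74,[(-100,-130),(100,-130),(100,130),(-100,130)])):
  d+=[(C(*rect[i],z),C(*rect[(i+1)%4],z)) for i in range(4)]
h=s.x[3];k=s.x[4]
d+=[(C(-78,h-33,125),C(-78,h+33,125)),(C(k,108,94),C(k,108,132)),(C(k,100,132),C(k,116,132)),(C(-100,108,103),C(-120,108,103))]
a=snap("top","c1.png",(190,120,310,260),4,d);b=snap("side","c2.png",(180,205,380,345),4,d)
b=cv2.resize(b[:, 0:800],None,fx=.5,fy=.5)
m=np.zeros((560,800,3),np.uint8);m[:,:480]=a;m[:280,480:800]=b[:,40:360];m=m;cv2.imwrite("pics/c.png",cv2.resize(m,None,fx=1,fy=1))
E
```

```text
[542.329 129.47    1.425  40.251 -57.059 -69.799] [('bolt_knob', [426.0, 89.0, 123.0])] 256.92587430397106
```

View pics/c.png

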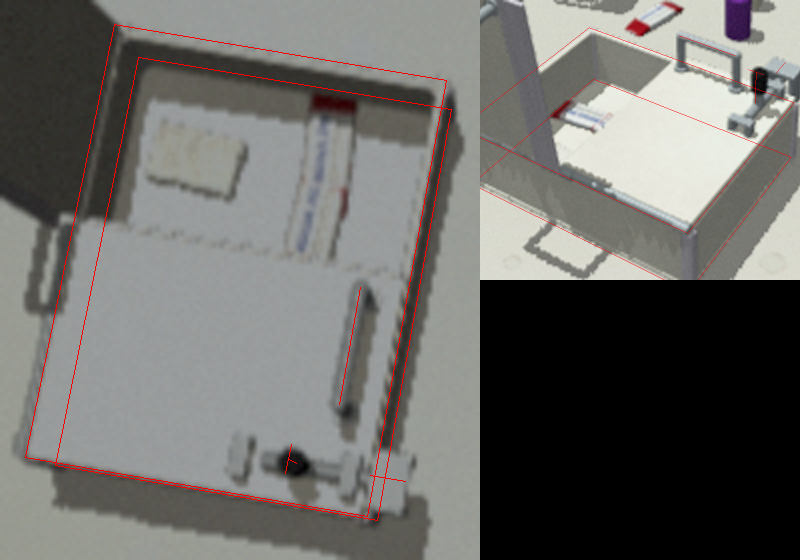

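View pics/c2.png

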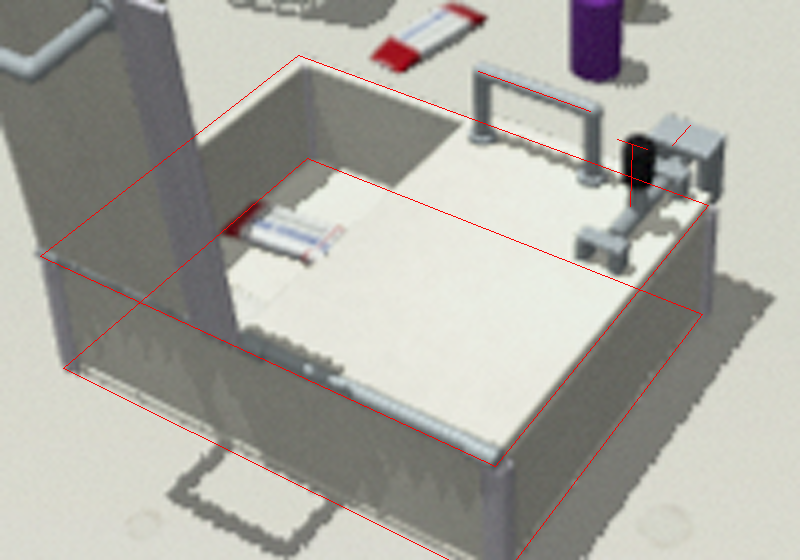

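```bash
echo '[541.5,126.5,1.425]' > chest.json; cat >> h.py <<'E'
EX=np.array([np.cos(YAW),np.sin(YAW),0]);EY=np.array([-EX[1],EX[0],0])
def down(y):
    z=np.array([0,0,-1.]);y=np.array(y,float)/np.linalg.norm(y);return Ro.from_matrix(np.c_[np.cross(y,z),y,z]).as_rotvec()
def best(p,y):  # the half turn that IK likes (wrist nearest mid range)
    c=[(abs(q[6]),s) for s in(1,-1) if (q:=kin.ik(p,down(s*np.array(y)))) is not None]
    return down(min(c)[1]*np.array(y)) if c else None
def leafp(th,h,g=0): # handle point of leaf at angle th, chest y=h
    x=100-178*np.cos(th)+46*np.sin(th);return ch(x,h,79+178*np.sin(th)+46*np.cos(th))
GP=np.array([0,0,-19.])
def st(m=""):
    o=robot.observe();l=EX@o["contact_force"],EY@o["contact_force"],o["contact_force"][2]
    print(m,"t",round(o["t"],1),"tcp",o["tcp_pos"].round(1),"Fchest",np.round(l,1),"w",round(o["grip_width"]*92,1),"gf",round(float(np.max(o["grip_force"])),1));return o
E
python3 - <<'E'
from h import *
k=ch(-60,108,120)
for s in(1,-1):
  print(s,[ (None if (q:=kin.ik(p+GP,down(s*EX))) is None else q.round(2)) for p in(k+[0,0,120],k,leafp(0,40),leafp(.8,40),leafp(1.6,40),leafp(1.65,-70),leafp(0,-70))])
E
```

```text
1 [array([ 0.75,  0.22, -1.12,  2.02,  0.23,  1.03,  0.95]), array([ 0.75,  0.62, -1.26,  2.14,  0.75,  0.94,  0.47]), array([ 0.62,  0.55, -1.  ,  2.01,  0.59,  0.91,  0.72]), array([ 0.53,  0.46, -1.1 ,  1.84,  0.45,  1.13,  0.69]), array([ 0.17,  0.54, -1.01,  1.65,  0.49,  1.22,  0.48]), array([ 0.17,  0.76, -1.08,  1.4 ,  0.67,  1.37,  0.51]), array([ 0.46,  0.64, -0.79,  1.76,  0.54,  0.97,  0.87])]
-1 [array([ 0.52,  0.15, -0.84,  2.03,  0.13,  1.02, -2.1 ]), array([ 0.34,  0.33, -0.7 ,  2.15,  0.31,  0.75, -2.28]), array([ 0.32,  0.4 , -0.59,  2.02,  0.31,  0.8 , -2.17]), array([ 0.35,  0.35, -0.83,  1.84,  0.29,  1.08, -2.31]), array([ 0.24,  0.61, -1.14,  1.65,  0.58,  1.27, -2.73]), array([ 0.03,  0.64, -0.77,  1.41,  0.45,  1.27, -2.49]), array([ 0.2 ,  0.53, -0.42,  1.78,  0.27,  0.89, -2.06])]
```

```bash
python3 - <<'E'
from h import *
r=down(EX);k=ch(-60,108,120)
robot.movep(k+GP+[0,0,110],r); grip(.36,8); st("above")
viewer.read_camera("side");print([(p,w.round()) for p,w in pin("bolt_knob","side")])
snap("side","d.png",(260,120,440,300),3)
E
```

```text
above t 6.8 tcp [425.9  82.8 211. ] Fchest [ 0.2 -0.5 -0.9] w 33.4 gf 0.0
[(0.66, array([424.,  85., 119.]))]
```

View pics/d.png

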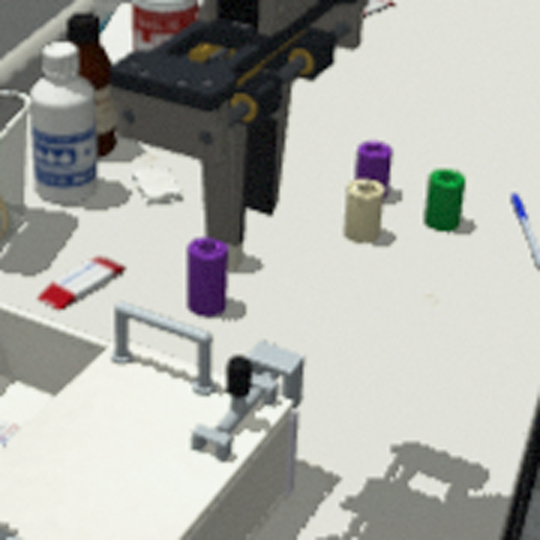

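The gripper hovers over the bolt knob (crop pixel 238,375), and its fingers straddle the knob along the bolt's travel. I'll descend, pinch and withdraw the bolt.

```bash
python3 - <<'E'
from h import *
k=ch(-60,108,121)
robot.servo_line(k+GP,feed=60); st("down")
grip(0.0,10); o=st("pinched")
p=o["tcp_pos"]
for d in(12,22,27,30):
    robot.servo_line(p+EX*d,feed=30); o=st(d)
    if abs(EX@o["contact_force"])>14: break
viewer.read_camera("side");print([(p,w.round()) for p,w in pin("bolt_knob","side")])
E
```

```text
down t 8.9 tcp [426.2  82.8 102.2] Fchest [ 0.3  0.  -0.2] w 33.3 gf 0.0
pinched t 9.3 tcp [426.2  83.3 102.2] Fchest [ 1.3 -0.8  0.1] w 15.4 gf 10.0
12 t 9.9 tcp [428.   95.6 102.1] Fchest [-1.4 -0.9  1. ] w 15.5 gf 10.0
22 t 10.3 tcp [429.5 105.8 102.1] Fchest [ 0.7 -0.4 -0.8] w 15.2 gf 10.0
27 t 10.7 tcp [430.1 110.4 102.1] Fchest [ 0.2 -0.1 -0.1] w 15.3 gf 10.0
30 t 10.9 tcp [430.3 111.3 102.1] Fchest [-4.9  0.8  3.5] w 15.7 gf 10.0
[(0.7, array([628., 217.,  78.])), (0.55, array([426., 105., 120.]))]
```

```bash
python3 - <<'E'
from h import *
r=down(EX)
grip(.36); p=st()["tcp_pos"]; robot.servo_line(p+[0,0,60],feed=150)
H=leafp(0,40)+GP
robot.servo_line(H+[0,0,60],feed=150,rotation=r)
robot.servo_line(H,feed=80); st("down")
grip(0,25); st("pinch")
for th in np.arange(.08,1.61,.08):
    robot.servo_line(leafp(th,40)+GP,feed=60)
    if int(round(th/.08))%4==1: st(round(th,2))
o=st("end")
viewer.read_camera("side");print([(p,w.round()) for p,w in pin("passive_leaf_handle","side")+pin("passive_leaf_hinge","side")+pin("active_leaf_handle","side")])
snap("side","e.png")
E
```

```text
t 11.5 tcp [430.4 113.4 102.1] Fchest [ 0.1 -0.9  0. ] w 33.1 gf 0.0
down t 13.6 tcp [490.9  55.4 106.3] Fchest [ 0.2 -0.6 -0.5] w 33.4 gf 0.0
pinch t 14.4 tcp [491.8  57.2 108.4] Fchest [ 2.5  4.4 18.1] w 0.5 gf 9.5
0.08 t 14.8 tcp [491.3  58.9 120.2] Fchest [-0.3 -0.4  0.2] w -0.1 gf 0.0
0.4 t 16.3 tcp [495.5  87.1 172.1] Fchest [-0.3 -0.9 -0.4] w 0.5 gf 0.0
0.72 t 17.9 tcp [501.5 129.3 212.2] Fchest [-0.2 -0.   0.6] w 0.2 gf 0.0
1.04 t 19.5 tcp [509.1 181.9 236.9] Fchest [-0.2  0.3 -0.4] w 0.4 gf 0.0
1.36 t 21.0 tcp [517.4 239.5 243.6] Fchest [ 0.  -0.7 -0.1] w 0.3 gf 0.0
end t 22.2 tcp [523.7 282.4 236.4] Fchest [-0.2  0.2 -0.5] w 0.3 gf 0.0
[(0.76, array([489.,  53., 128.])), (0.9, array([517., 237.,  82.])), (0.69, array([635., 281., 254.]))]
```

View pics/e.png

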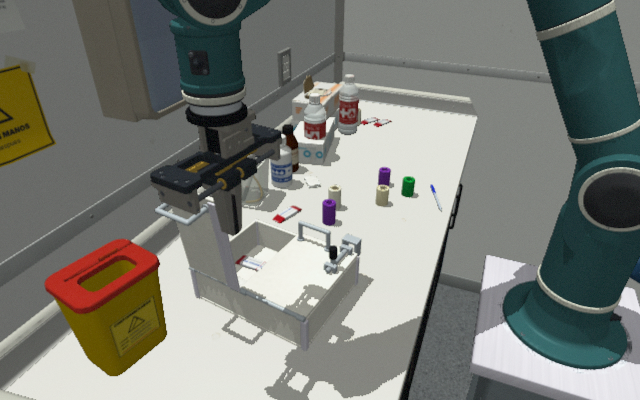

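The pinch missed: the fingers shut to 0 mm, and the side view shows the bar still down at (315,232). I'll go back over the handle and look before closing.

```bash
python3 - <<'E'
from h import *
r=down(EX)
H=leafp(0,40)+GP
p=robot.observe()["tcp_pos"];robot.servo_line([p[0],p[1],290],feed=200)
robot.servo_line(H+[0,0,100],feed=250,rotation=r);grip(.36,5)
viewer.read_camera("side");print([(p,w.round()) for p,w in pin("passive_leaf_handle","side")])
viewer.read_camera("top");print([(p,w.round()) for p,w in pin("passive_leaf_handle","top")+pin("bolt_knob","top")])
robot.servo_line(H,feed=80);o=st("down");print(o["tcp_rot"],r)
a=snap("side","f1.png",(260,140,400,280),4);b=snap("top","f2.png",(225,155,325,255),4)
cv2.imwrite("pics/f.png",np.hstack([a[:400,:400] if 0 else cv2.resize(a,(400,400)),b]))
E
```

```text
[(0.8, array([490.,  53., 125.]))]
[(0.63, array([ 646., -132.,    5.])), (0.36, array([ 543., -206.,   27.])), (0.3, array([ 435., -275.,   25.]))]
down t 26.3 tcp [491.   55.2 106.5] Fchest [ 1.2  0.2 -0.6] w 32.9 gf 0.0
[2.28901816e-01 3.13225957e+00 1.34482522e-04] [0.22881355 3.13324891 0.        ]
```

View pics/f.png

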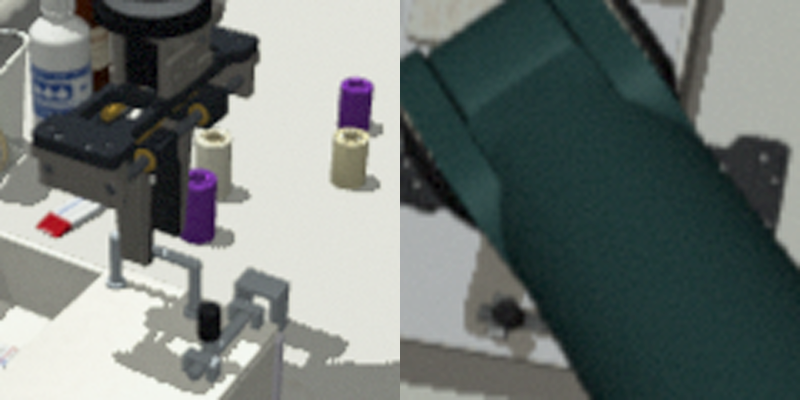

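```bash
python3 - <<'E'
from h import *
o=st();p=o["tcp_pos"]
f=lambda w:((proj("side",w)-[260,140])*400/140).round(0)
for z in(0,19):print(z,"near inner",[f(p+EX*16.5+EY*s+[0,0,z]) for s in(-10,10)],"outer",[f(p+EX*34+EY*s+[0,0,z]) for s in(-10,10)],"far inner",[f(p-EX*16.5+EY*s+[0,0,z]) for s in(-10,10)])
for x in(-70,-78,-84):
  for z in(105,125): print(x,z,"bar ends",f(ch(x,7,z)),f(ch(x,73,z)))
E
```

```text
t 26.4 tcp [491.   55.1 106.5] Fchest [ 0.  -1.  -0.2] w 32.9 gf 0.0
0 near inner [array([129., 276.]), array([153., 285.])] outer [array([116., 289.]), array([140., 298.])] far inner [array([153., 253.]), array([177., 261.])]
19 near inner [array([129., 254.]), array([153., 263.])] outer [array([115., 267.]), array([140., 276.])] far inner [array([153., 231.]), array([177., 239.])]
-70 105 bar ends [109. 262.] [188. 291.]
-70 125 bar ends [108. 239.] [189. 268.]
-78 105 bar ends [115. 256.] [194. 285.]
-78 125 bar ends [114. 234.] [194. 262.]
-84 105 bar ends [119. 252.] [198. 280.]
-84 125 bar ends [119. 230.] [199. 257.]
```

The side view shows the fingertips level with the bar (crop 140,262), about 19 mm higher than the reported TCP implies. That explains the slip over the bar. I'll go 18 mm lower, watching the force.

```bash
sed -i 's/^GP=.*/GP=np.array([0,0,-37.])  # tips sit ~18 mm above the reported TCP/' h.py; python3 - <<'E'
from h import *
H=leafp(0,40)+GP
robot.servo_line(H+[0,0,9],feed=40);st()
robot.servo_line(H,feed=40);st("down")
grip(0,12);o=st("pinch")
snap("side","g.png",(260,140,400,280),4)
E
```

```text
t 26.8 tcp [490.3  55.2  96.6] Fchest [-0.  -0.3  0.4] w 33.2 gf 0.0
down t 27.1 tcp [490.3  55.2  87.7] Fchest [ 0.6 -0.6  0.1] w 33.2 gf 0.0
pinch t 27.6 tcp [491.1  57.5  88.2] Fchest [ 5.  -0.5 -2.5] w 8.2 gf 12.0
```

View pics/g.png

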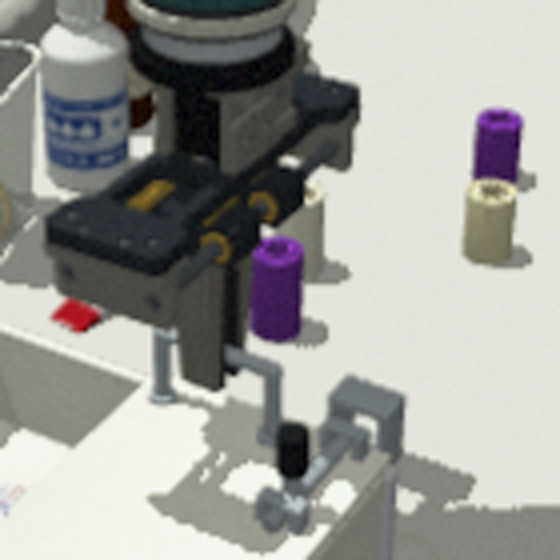

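Now the bar is gripped (8.2 mm). I'll lift the leaf along its arc.

```bash
echo '[542.2,129.2,1.425]' > chest.json; python3 - <<'E'
from h import *
grip(0,25)
for th in np.arange(.08,1.61,.08):
    robot.servo_line(leafp(th,40)+GP,feed=70)
    if int(round(th/.08))%4==1 or th<.1:
        o=st(round(th,2))
        if o["grip_width"]*92<5 or np.abs(o["contact_force"]).max()>30: break
st("end")
viewer.read_camera("side");print([(p,w.round()) for p,w in pin("passive_leaf_handle","side")])
E
```

```text
0.08 t 28.3 tcp [491.7  61.6 102.4] Fchest [-0.6  0.7 -0.1] w 8.0 gf 25.0
0.4 t 29.7 tcp [495.8  88.7 154.9] Fchest [-7.2  2.3  4.8] w 7.8 gf 25.0
0.72 t 31.1 tcp [502.2 130.4 196.2] Fchest [-9.8  4.8 13.4] w 7.9 gf 25.0
1.04 t 32.6 tcp [510.7 185.8 221.2] Fchest [-3.   0.5  6.7] w 8.1 gf 25.0
1.36 t 34.0 tcp [519.3 243.1 226.7] Fchest [ 1.6 -2.7  5. ] w 8.1 gf 25.0
end t 35.1 tcp [525.4 284.8 218.5] Fchest [ 2.3 -5.1  2.3] w 8.1 gf 25.0
[]
```

```bash
cat >> h.py <<'E'
def find(n,h):
    out=[]
    for c in("side","top"):
        im=viewer.read_camera(c);hsv=cv2.cvtColor(im,cv2.COLOR_RGB2HSV)
        for p,w in pin(n,c):
            if abs(w[2]-h/2)>12 or p<.4: continue
            u,v=proj(c,[w[0],w[1],h/2]).round().astype(int)
            if not(2<u<637 and 2<v<397): continue
            S=np.median(hsv[v-2:v+3,u-2:u+3,1]);out.append((c,p,w[:2].round(1).tolist(),int(S)))
    return out
E
python3 - <<'E'
from h import *
grip(.38); p=st()["tcp_pos"]
robot.servo_line(p+[0,0,110],feed=200)
robot.servo_line(ch(-60,60,330),feed=250)
print(find("roll_5_mid",60));print(find("roll_1_mid",50))
for s,e in(("+EY",EY),("-EY",-EY)):
  for q in(ch(10,58,150),ch(10,58,10),ch(-45,58,10)): print(s,kin.ik(q,down(e)))
for a in((1,0),(-1,0),(.93,-.36),(-.93,.36)):
  b=np.array([*a,0]); print(a,kin.ik([547,-207,6],down(b)),kin.ik([443,-301,-2],down(b)))
snap("side","i.png",None)
E
```

```text
t 35.8 tcp [524.3 284.6 218.5] Fchest [-0.4 -0.  -0.1] w 35.3 gf 0.0
[('side', 0.76, [546.7, -211.5], 29), ('side', 0.53, [534.2, -141.0], 174), ('top', 0.72, [544.0, -206.5], 31), ('top', 0.68, [533.5, -137.4], 70)]
[('side', 0.72, [435.6, -278.4], 58), ('side', 0.52, [454.7, -378.4], 173), ('side', 0.51, [379.6, -350.5], 219), ('top', 0.72, [454.6, -377.2], 154), ('top', 0.57, [375.2, -352.8], 161)]
+EY [ 0.53755913  0.58903407 -1.16996497  1.93624858  0.63167696  1.04765766
  2.08344584]
+EY [ 0.34254351  0.73452686 -0.90365476  2.02311098  0.82513113  0.79909577
  1.93589837]
+EY [ 0.46699022  0.71641338 -0.92055087  2.07119456  0.83739308  0.78040006
  2.01384391]
-EY [ 0.22540205  0.38221491 -0.70665072  1.95158544  0.31001953  0.91702999
 -0.78273   ]
-EY [ 0.06457458  0.58280539 -0.5251448   2.03912792  0.47994857  0.64047415
 -0.92719589]
-EY [ 0.16961503  0.55658528 -0.52339877  2.08792632  0.47628932  0.61373706
 -0.83089783]
(1, 0) [ 0.6687975   0.67387397 -0.4808125   1.8567265   0.45252266  0.72091775
 -0.06841991] [ 1.06315875  0.68965722 -0.67820019  1.96966132  0.65613415  0.71332521
 -0.02020112]
(-1, 0) [ 0.9793024   0.86755626 -0.94744071  1.83720647  0.88510852  0.92752973
  2.75574399] [ 1.43256223  1.15686093 -1.33821699  1.95004297  1.25051533  1.21862532
  2.73062255]
(0.93, -0.36) [ 0.63900016  0.66397264 -0.44021495  1.85874522  0.41452284  0.71025224
 -0.40757622] [ 1.01936016  0.66816948 -0.61850066  1.97232897  0.59985295  0.68973663
 -0.34487742]
(-0.93, 0.36) [ 0.93934788  0.82874925 -0.87976297  1.83952957  0.82299126  0.88622536
  2.42814631] [ 1.16383877  0.75248115 -0.82145093  1.96376824  0.7897128   0.78187254
  2.64958694]
```

View pics/i.png

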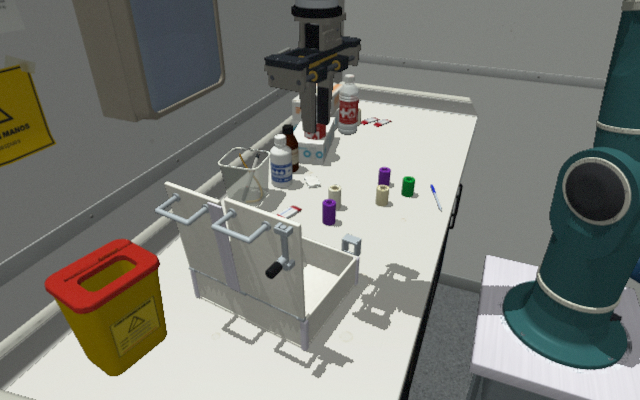

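The near leaf stands upright with its bolt withdrawn. roll_1 has been knocked to about (436,-278), side pixel (382,195). I'll pick roll_5 first.

```bash
cat >> h.py <<'E'
def pick(xy,a,gz):
    r=down(a);g=np.array([xy[0],xy[1],gz])+GP
    robot.movep(g+[0,0,130],r);grip(.65,20);robot.servo_line(g+[0,0,60],feed=200);robot.servo_line(g,feed=80);o=st("at")
    grip(0,20);st("gripped");robot.servo_line(g+[0,0,180],feed=150);return st("lifted")
def place(x,y,gz):
    g=ch(x,y,6+gz+1.5)+GP;r=down(-EY)
    robot.movep(g+[0,0,150],r);o=st("over")
    if o["grip_width"]*92<25: print("LOST");return False
    robot.servo_line(g,feed=90);st("placed");grip(.5);robot.servo_line(g+[0,0,170],feed=200);st("out");return True
E
python3 - <<'E'
from h import *
o=pick((546,-208),(1,0,0),42)
if o["grip_width"]*92>25:
    place(10,58,42); print(find("roll_1_mid",50)); print([(p,w.round()) for p,w in pin("roll_5_mid","side")+pin("roll_5_mid","top")])
E
```

```text
at t 41.2 tcp [ 546.4 -207.9    5.2] Fchest [ 0.6 -0.  -0.9] w 59.6 gf 0.0
gripped t 41.7 tcp [ 546.1 -208.1    5.2] Fchest [1.  0.5 2.6] w 32.6 gf 20.0
lifted t 43.0 tcp [ 545.3 -207.8  184. ] Fchest [ 1.   0.3 -0.2] w 32.9 gf 20.0
over t 44.4 tcp [486.9 146.3 162.4] Fchest [ 0.8 -0.4 -0.5] w 33.0 gf 20.0
placed t 46.2 tcp [486.7 147.6  13. ] Fchest [ 0.4  0.2 -0.2] w 32.2 gf 20.0
out t 47.6 tcp [485.6 147.1 181.5] Fchest [-1.1  0.2  0.8] w 46.1 gf 0.0
[('side', 0.67, [378.1, -352.8], 214), ('side', 0.47, [434.5, -276.6], 57), ('side', 0.45, [456.8, -380.8], 171), ('top', 0.78, [379.3, -351.5], 139), ('top', 0.53, [455.2, -375.9], 156)]
[(0.67, array([ 533., -139.,   28.])), (0.58, array([491., 145.,  35.])), (0.65, array([489., 149.,  33.])), (0.47, array([ 534., -134.,   31.]))]
```

```bash
python3 - <<'E'
from h import *
o=pick((435.5,-278),(.93,-.36,0),34)
if o["grip_width"]*92>25:
    if place(-45,58,34):
        p=robot.observe()["tcp_pos"]; robot.movep(ch(-160,60,300),down(EX))
        print(find("roll_1_mid",50))
        for c in("side","top"): print([(p,w.round()) for p,w in pin("roll_1_mid",c)+pin("roll_5_mid",c)])
a=snap("side","j1.png",(150,160,450,310),2.6);b=snap("top","j2.png",(180,110,490,280),2.58)
cv2.imwrite("pics/j.png",np.vstack([a[:300,:780],b[:300,:780]])if 0 else np.vstack([cv2.resize(a,(600,300)),cv2.resize(b,(600,300))]))
E
```

```text
at t 51.3 tcp [ 435.9 -278.    -2.8] Fchest [ 0.5 -0.8  0.3] w 59.8 gf 0.0
gripped t 51.8 tcp [ 435.5 -278.1   -2.8] Fchest [-0.3  0.1  2.3] w 32.5 gf 20.0
lifted t 53.2 tcp [ 434.9 -277.7  176.1] Fchest [ 0.2 -0.2  0.3] w 32.5 gf 20.0
over t 54.6 tcp [478.7  91.7 154.3] Fchest [0.1 0.1 0.1] w 32.5 gf 20.0
placed t 56.4 tcp [478.7  93.1   4.9] Fchest [-0.5 -0.7 -1.5] w 32.4 gf 20.0
out t 57.8 tcp [477.5  92.7 173.5] Fchest [0.5 0.6 0.2] w 46.0 gf 0.0
[('side', 0.85, [480.3, 90.4], 57), ('side', 0.71, [380.0, -350.6], 220), ('side', 0.53, [457.3, -378.5], 172), ('top', 0.64, [377.7, -349.3], 136), ('top', 0.51, [455.4, -377.0], 156), ('top', 0.46, [476.3, 93.2], 46)]
[(0.85, array([480.,  90.,  29.])), (0.71, array([ 380., -351.,   25.])), (0.53, array([ 457., -379.,   28.])), (0.85, array([ 533., -138.,   29.])), (0.37, array([491., 146.,  36.]))]
[(0.64, array([ 378., -349.,   27.])), (0.51, array([ 455., -377.,   23.])), (0.46, array([476.,  93.,  30.])), (0.47, array([ 533., -135.,   32.]))]
```

View pics/j.png

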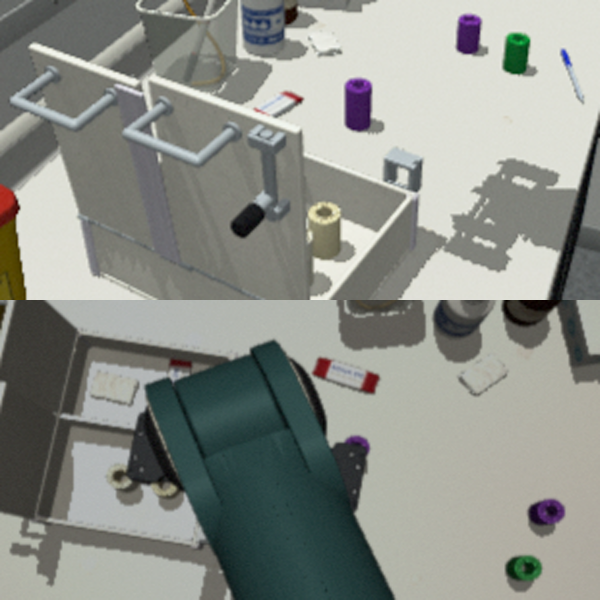

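Both cream rolls stand in the near bay, at (120,477) and (165,487) in the lower picture. Now I'll shut the near leaf.

```bash
cat >> h.py <<'E'
def shut(h,th0,g):
    for th in list(np.arange(th0-.08,.04,-.08))+[0,-.012]:
        robot.servo_line(leafp(th,h)+g,feed=70 if th>.1 else 30)
        o=robot.observe()
        if o["grip_width"]*92<5 or np.abs(o["contact_force"]).max()>35: st(f"STOP {th:.2f}");return
        if int(round(th/.08))%4==1: st(round(th,2))
    st("shut")
E
python3 - <<'E'
from h import *
P=np.array([525,284.7,218.5])
robot.movep(ch(0,40,360),down(EX));grip(.3,25)
robot.movep(P+[0,0,110],down(EX));robot.servo_line(P+[0,0,40],feed=150);robot.servo_line(P,feed=60);st("at")
grip(0,25);o=st("pinch")
if 6<o["grip_width"]*92<11: shut(40,1.6,GP)
E
```

```text
at t 63.1 tcp [525.1 285.  218.7] Fchest [ 0.1 -0.2  0.1] w 27.9 gf 0.0
pinch t 63.6 tcp [525.1 284.7 218.8] Fchest [-1.2 -1.   0.8] w 7.7 gf 25.0
1.36 t 64.7 tcp [518.3 241.  226.2] Fchest [-0.8 -0.4  6.3] w 7.7 gf 25.0
1.04 t 66.1 tcp [509.4 182.7 218.1] Fchest [-2.5 -0.1 -0.8] w 7.7 gf 25.0
0.72 t 67.5 tcp [501.6 130.4 193.1] Fchest [-0.9  2.1 -5.1] w 8.2 gf 25.0
0.4 t 69.0 tcp [495.9  89.5 153.7] Fchest [-0.   3.5 -4.9] w 8.1 gf 25.0
0.08 t 70.7 tcp [492.   62.1 102.2] Fchest [ 1.   3.  -1.1] w 8.1 gf 25.0
shut t 71.6 tcp [491.3  57.4  86.1] Fchest [1.1 4.6 2.1] w 8.2 gf 25.0
```

```bash
python3 - <<'E'
from h import *
p=robot.observe()["tcp_pos"]
for d in(2,4,6):
    robot.servo_line(leafp(0,40)+GP-[0,0,2+d],feed=20);o=st(d)
    if o["contact_force"][2]>18: break
robot.hold(.3)
grip(.36);robot.servo_line(leafp(0,40)+GP+[0,0,80],feed=150)
K=np.array([430.3,111.5,84])
robot.servo_line(K+[0,0,70],feed=150)
viewer.read_camera("side");print([(p,w.round()) for p,w in pin("bolt_knob","side")+pin("passive_leaf_handle","side")])
snap("side","k.png",(230,120,430,320),3)
E
```

```text
2 t 71.8 tcp [491.5  57.2  85.5] Fchest [-3.3  8.1 17.6] w 8.3 gf 25.0
4 t 72.1 tcp [492.1  57.1  84.5] Fchest [-5.9 11.  26.3] w 8.3 gf 25.0
[(0.8, array([431., 111., 118.])), (0.58, array([492.,  59., 124.]))]
```

View pics/k.png

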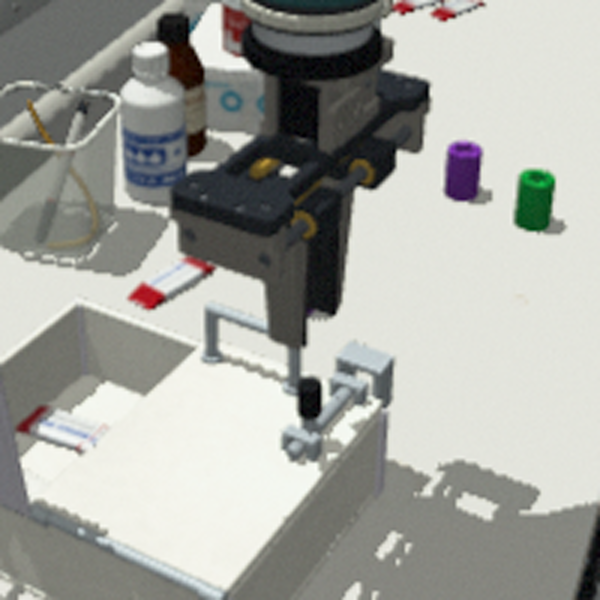

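The leaf is flat shut with the bolt withdrawn; the knob is at crop pixel (310,398). Next I'll push the bolt home.

```bash
python3 - <<'E'
from h import *
K=np.array([430.3,111.5,98])
robot.servo_line(K,feed=60);st("at");grip(0,12);o=st("pinch");p=o["tcp_pos"]
for d in(12,22,27,30,32,34):
    robot.servo_line(p-EX*d,feed=30);o=st(d)
    if EX@o["contact_force"]>9: break
robot.hold(.2);grip(.36);o=st();robot.servo_line(o["tcp_pos"]+[0,0,120],feed=150)
viewer.read_camera("side");print([(p,w.round()) for p,w in pin("bolt_knob","side")+pin("active_leaf_handle","side")+pin("active_leaf_hinge","side")])
viewer.read_camera("top");print([(p,w.round()) for p,w in pin("active_leaf_handle","top")+pin("active_leaf_hinge","top")])
for n,q in(("h",(100,-70,79)),("near handle",(-78,40,125))):print(n,ch(*q).round())
print(leafp(1.6,-70),leafp(1.5,-70))
E
```

```text
at t 75.6 tcp [430.6 111.7  98.3] Fchest [-1.5 -0.5 -0.6] w 32.9 gf 0.0
pinch t 76.0 tcp [430.4 111.1  98.2] Fchest [-0.9 -0.   2.7] w 15.3 gf 12.0
12 t 76.6 tcp [428.6  98.8  98.2] Fchest [0.3 0.6 1.8] w 15.7 gf 12.0
22 t 77.0 tcp [427.1  88.7  98.1] Fchest [-1.1  0.7  3.8] w 15.3 gf 12.0
27 t 77.4 tcp [426.4  84.   98.2] Fchest [-0.4  0.2  3.6] w 15.1 gf 12.0
30 t 77.6 tcp [426.3  83.2  98.3] Fchest [ 6.2  1.1 -2. ] w 15.5 gf 12.0
32 t 77.9 tcp [426.3  83.   98.4] Fchest [ 9.5  0.5 -4.2] w 15.4 gf 12.0
 t 78.5 tcp [425.7  78.9  98.1] Fchest [ 0.3 -0.2 -0.4] w 33.2 gf 0.0
[(0.77, array([426.,  80., 121.])), (0.7, array([636., 280., 255.])), (0.7, array([628., 218.,  77.]))]
[(0.68, array([639., 277., 252.])), (0.88, array([628., 220.,  79.]))]
h [626. 218.  79.]
near handle [491.  58. 125.]
[633.42051594 268.60435838 255.58092332] [630.82227078 250.90974868 259.80801889]
```

The bolt is home after 28.4 mm of travel to its stop. Next is the far leaf, standing at about 1.66 rad.

```bash
python3 - <<'E'
from h import *
r=down(EX);h=-72;P=leafp(1.66,h)+GP
robot.servo_line(ch(-60,40,350),feed=250,rotation=r)
robot.servo_line(ch(40,h,350),feed=250,rotation=r);grip(.3,15)
robot.servo_line(P+[0,0,110],feed=250);robot.servo_line(P+[0,0,40],feed=150);robot.servo_line(P,feed=60);st("at")
grip(0,12);o=st("pinch");print("target",P)
if 6<o["grip_width"]*92<11:
    grip(0,25);shut(h,1.66,GP)
    p=leafp(0,h)+GP
    for d in(3,5,7):
        robot.servo_line(p-[0,0,d],feed=20);o=st(d)
        if o["contact_force"][2]>18: break
E
```

```text
at t 83.7 tcp [637.  278.9 215.4] Fchest [0.1 0.6 0.1] w 27.5 gf 0.0
pinch t 84.1 tcp [637.  278.6 215.4] Fchest [-1.4  0.5  0.5] w 8.4 gf 12.0
target [636.92421873 278.69884338 215.19434103]
1.34 t 85.8 tcp [628.2 220.5 226.1] Fchest [-0.7  2.   7.2] w 8.1 gf 25.0
1.02 t 87.2 tcp [619.5 162.7 217. ] Fchest [-2.6  3.   0.9] w 7.7 gf 25.0
0.7 t 88.6 tcp [612.2 111.5 191.2] Fchest [-1.4  4.6 -1.6] w 7.9 gf 25.0
0.38 t 90.1 tcp [606.5  71.  150.7] Fchest [-0.1  4.2 -2.6] w 8.4 gf 25.0
0.06 t 91.8 tcp [602.7  44.4  98.6] Fchest [-2.   3.2 -1.2] w 8.3 gf 25.0
shut t 92.5 tcp [602.1  40.8  85.7] Fchest [-1.5  2.  -1.1] w 7.8 gf 25.0
3 t 92.8 tcp [602.1  40.7  85.4] Fchest [-4.2  3.7  3.2] w 8.1 gf 25.0
5 t 93.0 tcp [602.3  40.6  85. ] Fchest [-5.5  6.2 13.2] w 8.0 gf 25.0
7 t 93.3 tcp [602.6  40.5  84.5] Fchest [-8.6  9.8 23.5] w 8.1 gf 25.0
```

```bash
python3 - <<'E'
from h import *
grip(.36);o=st();robot.servo_line(o["tcp_pos"]+[0,0,120],feed=150)
robot.movep([420,-200,300],down(EX));st()
for c in("side","top"):
  viewer.read_camera(c)
  for n in("bolt_knob","passive_leaf_handle","active_leaf_handle","packet","pad"): print(c,n,[(p,w.round()) for p,w in pin(n,c)[:1]])
a=snap("side","l1.png",(170,170,400,350),3);b=snap("top","l2.png",(180,110,330,260),3)
cv2.imwrite("pics/l.png",np.hstack([cv2.resize(a,(500,391)),cv2.resize(b,(300,300))[:391] if 0 else cv2.copyMakeBorder(cv2.resize(b,(300,300)),0,91,0,0,cv2.BORDER_CONSTANT)]))
E
```

```text
t 93.8 tcp [602.1  41.8  80.8] Fchest [ 0.2 -0.1 -0.4] w 33.1 gf 0.0
 t 96.0 tcp [ 420.3 -199.5  299.8] Fchest [ 0.1  0.2 -0. ] w 33.3 gf 0.0
side bolt_knob [(0.77, array([426.,  81., 119.]))]
side passive_leaf_handle [(0.64, array([488.,  56., 124.]))]
side active_leaf_handle [(0.97, array([596.,  42., 128.]))]
side packet [(0.76, array([ 639., -130.,   -1.]))]
side pad [(0.59, array([ 653., -299.,    0.]))]
top bolt_knob [(0.53, array([425.,  86., 122.]))]
top passive_leaf_handle [(0.73, array([491.,  59., 127.]))]
top active_leaf_handle [(0.64, array([601.,  41., 123.]))]
top packet [(0.63, array([ 649., -131.,    4.]))]
top pad [(0.56, array([ 650., -303.,   -5.]))]
```

View pics/l.png

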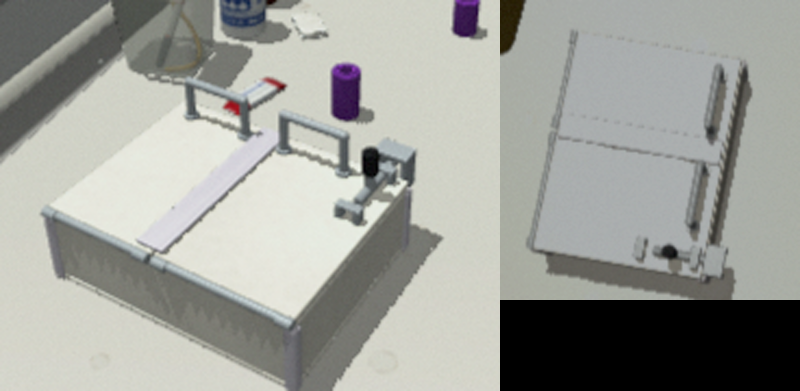

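Both leaves are flat, the lap strip lies over the near leaf, and the bolt is home (knob at 370,160). The packet and pad have not moved.

```bash
python3 -c "
from cell import robot
print(robot.job_done())"
```

```text
the job is handed in; nothing more can be done
None
```

I handed the job in at about 96 s of the 210 s: the two cream tape rolls (the only ones out) are in the near bay, the near leaf is shut and bolted, the far leaf was then shut over it, and the packet and pad were left where they were; no verdict was returned.

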